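# Wedge the rocking trivet firm and level

### The job

The trivet under the casserole leans and rocks because one of its feet has sunk into its socket. Take the red wooden wedge and push it, thin end first, under the low end of the trivet beside that foot, gently and only until the trivet sits level and firm with its other three feet all resting on the table, then let go. Stop as soon as it is firm: do not force the wedge, shove the trivet along, or disturb the casserole and the other tableware.

Things in the scene. Friction and masses are not known exactly. Their poses are not given: they have to be found in the camera images.
- trivet: Oiled oak trivet, 0.9 kg: a board 300 x 200 x 20 mm on four felt-tipped round bun feet 28 mm across, centred at (+-120, +-75) mm, normally 14 mm high. Origin: centre of the board, 14 mm below its underside; x along its length, z up. Standing firm on its three good feet it is level to within a degree.
- foot_short: Socket of the sunk foot, at trivet (-120, -75) mm; origin 14 mm below the board. Its bun has jammed 4 to 7 mm up into it (differs each time, stays put; not shown by this pose), so the trivet rocks over towards this corner.
- foot_across: Socket of the good foot at trivet (+120, +75) mm, diagonally across from the short one; origin 14 mm below the board. Hangs clear of the table until the trivet is wedged up. Hand fitted: its bun stands up to 1.75 mm proud or shy of 14 mm (not shown by this pose), so the trivet's angle does not tell exactly when it lands.
- foot_near: The good foot at trivet (-120, +75) mm; origin at its underside. It carries weight from the start; it comes off the table if the wedge is driven some 5 mm too far.
- foot_far: The good foot at trivet (+120, -75) mm; origin at its underside. It carries weight from the start.
- low_edge (a point): Where the wedge should go in: on the lower edge of the trivet's -x end, at (-150, -30, 14) mm of the trivet, clear of the short foot (whose side is at y -61 mm). 8 to 11 mm above the table at the start, 12 to 16 mm once firm, when the tip is 75 to 105 mm in past it. Push along the trivet's +x.
- wedge: Loose red-stained beech wedge, 55 g, 152 mm long (x), 38 mm wide (y); 3 mm thick at the tip (+x end), rising evenly to 22 mm at the heel (-x end), slope 1 in 8. Flat underside on the table; origin in the middle of the underside. Grip it across its width 20 mm from the heel. It stays where it is left; it does not slip back.
- wedge_tip (a point): Middle of the wedge's thin end, at its underside, 76 mm along +x from the wedge's origin. After first touching the edge the wedge drags with a steady 1 to 6 N (weight and friction vary); when foot_across lands the drag starts to climb at once. A climb of 2 to 3 N above the steady drag is firm; 6 N is too much.
- casserole: Blue enamelled cast-iron casserole with lid, 2 to 2.8 kg, standing near the middle of the trivet: 200 mm across (256 mm over the handles, which lie along its y), 132 mm high. Origin: centre of its underside.
- table: White oak dining table; its top is at height 0. Origin: centre of the top.
- plate: Grey stoneware dinner plate, 260 mm across, 24 mm high. Origin: centre of its underside.
- tumbler: Clear glass tumbler, 76 mm across, 95 mm high. Origin: centre of its underside.
- mill: Grey plastic pepper mill, 58 mm across, 166 mm high. Origin: centre of its underside.
Mind the look-alikes: they are no part of the job. What is shaped like the wedge but grey or purple is not meant.

How it is judged:
By the outcome, as a careful person would: the job done as asked, in the order asked, and still so for the second after the job is handed in, with the robot touching nothing.
It also fails if it takes over 72 s, if anything falls off the work surface, if the arm or the gripper's body presses on something with over 40 N, if the wrist force passes 120 N, or if a joint passes its speed limit or range.

### The arm

A 6-joint arm with a two-finger parallel gripper is mounted at the origin on the work surface. World frame = base frame: x ahead of the robot, y to its left, z up, the work surface at z = 0. Lengths are in mm, angles in rad, forces in N, time in s.
With the tool pointing down it reaches from about 350 to 775 mm from the base axis. Payload 7.3 kg.
Tool frame: the origin (TCP) lies between the finger pads; the fingertips stand 8 mm ahead of it and the grasp point (between the pads) lies 11 mm behind it; y points along the fingers, z is the direction in which the jaws open and shut, and the axes are right-handed (so a half turn about y gives the same grasp; the last joint's range is limited). The gripper opens to 92 mm and grips with 3 to 60 N. Pads are 19 mm wide; open, the fingers measure 130 mm over their backs; the gripper's body (75 mm by 190 mm) begins 47 mm behind the grasp point.
Start: joints at [1.098, 0.342, 1.524, -0, 1.275, -0.146], TCP at [168.518, 497.238, 234.741] pointing down, gripper open.
Joint ranges: [-2.53, 2.53], [-0.77, 2.02], [0.04, 2.7], [-1, 4.14], [0.28, 2.66], [-3.11, 3.11]. Speed limits (rad/s): [2.57, 2.57, 3.14, 3.14, 3.14, 3.14].

### API

Orientations are given as [roll, pitch, yaw] about the fixed x, y, z axes, in that order (R = Rz(yaw) Ry(pitch) Rx(roll)).
In Python, from plant import bot, vision, job gives the robot as it stands. The module is installed in compiled form; this text tells all that it offers.
- The arm moves only by the tool arm_command, never from a script. Its argument "deltas" is a list of rows, each a list of 4 numbers: the shift along the tool's x, y, z in m, then the turn about the tool's y in degrees. In form: [[x, y, z, twist], ...]. A call has 1 to 5 rows; each row shifts and turns the commanded pose from where the row before left it, along the tool's axes as they then stand; what a row does not reach is not made up. A row lasts 1/10 s, in which the tool goes at most 50 mm and 8.59 degrees, less where a joint would pass 70% of its speed; a pose out of reach is approached as far as the arm can. A call is refused whole if a number of a shift passes 0.05 or a number of a turn 8.59, either way. A call with a gripper value outside its range is refused whole. "claw" is the closure in counts, from 0 (fully open) to 255 (shut), set as the call begins (left out, the last holds). The fingers move at their own pace and stop on an object; the grip force is fixed at half the most. Time passes only in rows, so rows that do not move let the fingers close. It gives the time, the measured TCP pose, the force and the opening at its end, in the units of the state.
- bot.get_obs(): the state, without advancing time (a new reading comes with each control period).
- vision.capture(name): name is "scene" or "top" or "wrist"; returns a dict with "img" (384x512x3 uint8, red, green, blue), "camera_matrix" (3x3 intrinsics, pixels), "world_to_cam" (4x4, takes a point from world to camera coordinates); the wrist camera has in their place "mount" (4x4, takes a point from camera to tool coordinates, whose origin is the TCP and whose axes are the tool frame's). Camera axes: x right, y down, z forward; pixel columns grow to the right and rows downward; lengths in mm; the calibration is good to about 2 mm. A picture is of the moment at which its call begins: read the wrist's pose just before it. There is no depth.
- job.close_job(): hands the job in, once; it reports no verdict.
Trained networks look in a picture, given as the dict that the camera call returned (one of the last four; its "shot" number tells which), for a name from the list of things; names that differ only in an ending like _2 or _b are one class to them, and where a whole thing is asked for, a point or a joint stands for the part that bears it (a point fixed in the world has none). Each returns a list of dicts, best first, with "confidence" (0 to 1); they miss things now and then, are a little off and sometimes report something else, mostly with a low value. They report only what shows in the picture. A call takes as long as a camera call. They do not tell look-alikes from the thing itself.
- vision.find_in(picture, name): "xyz" ([x, y, z] in mm, in the coordinates of the camera as it stood for that picture, good to about 4 mm: the middle of the surface that is visible of it).
- vision.regions_of(picture, name): "mask" (384x512 bool, what is visible of it).
The state is a dict: "time": time; "joint_positions": joint angles; "dq": joint speeds; "tau": joint torques, N m; "tool_pos": TCP position; "tcp_rot": TCP orientation; "contact_force": force on the tool from outside, world axes, zero at the start; "moment": the same for the moment, N m; "grip_width": finger opening in mm.
Only numpy, scipy, OpenCV 4.12 (cv2) and the standard library are available. Lean on these libraries where they do the work, as an engineer would, in place of code of your own. Each camera call takes 0.05 s, during which the arm holds its last target. There are 200 camera calls.

## Working session

There is one attempt and no reset: what is moved stays moved. The work goes in short steps, Python scripts to look and compute and a tool call to move; the robot and the scene stay as the last step left them, time stands still between calls to the robot, and variables do not carry over. Pictures are saved under pics/ and viewed, about 8 in all and at most 12, crops included, and the job is handed in when it is done.

Besides the shell and the picture viewer there is one more tool, called after "Request:" by a JSON object that holds its "method" and its "body", one argument or row to a line. arm_command: Moves the arm, as the interface text tells. Its arguments: {"type":"object","properties":{"deltas":{"type":"array","items":{"type":"array","items":{"type":"number"}}},"claw":{"type":"number"}},"required":["deltas"]}

```bash
mkdir -p pics; cat > h.py <<'E'
import numpy as np, cv2
from plant import bot, vision, job
from scipy.spatial.transform import Rotation as R
def save(c,n): cv2.imwrite('pics/'+n,c['img'][:,:,::-1])
def T_tool():
    o=bot.get_obs(); T=np.eye(4); T[:3,:3]=R.from_euler('xyz',o['tcp_rot']).as_matrix(); T[:3,3]=o['tool_pos']; return T
def cap(n):
    T=T_tool(); c=vision.capture(n)
    c['c2w']=T@c['mount'] if n=='wrist' else np.linalg.inv(c['world_to_cam'])
    return c
def px(c,u,v,z):  # pixel -> world at height z
    d=c['c2w'][:3,:3]@np.linalg.solve(c['camera_matrix'],[u,v,1.]); o=c['c2w'][:3,3]
    return o+d*(z-o[2])/d[2]
def proj(c,p):
    q=np.linalg.inv(c['c2w'])@np.r_[p,1]; q=c['camera_matrix']@q[:3]; return q[:2]/q[2]
def find(c,n):
    return [(round(f['confidence'],2),(c['c2w']@np.r_[f['xyz'],1])[:3].round(1),proj(c,(c['c2w']@np.r_[f['xyz'],1])[:3]).round(0)) for f in vision.find_in(c,n)]
E
python3 - <<'E'
from h import *
print(bot.get_obs())
for n in ['scene','top']:
    c=cap(n); save(c,n+'1.png'); print(n,c['c2w'].round(2).tolist())
    for t in ['wedge','wedge_tip','low_edge','trivet','foot_short','foot_near','foot_far','foot_across','casserole','plate','tumbler','mill']: 
        print(t,find(c,t))
E
```

```text
{'time': 0.0, 'joint_positions': array([ 1.09799593e+00,  3.42723189e-01,  1.52501819e+00,  1.54615622e-05,
        1.27539233e+00, -1.46000741e-01]), 'dq': array([ 0.0005006 ,  0.00079978,  0.00128067, -0.0006823 , -0.00018187,
       -0.00049914]), 'tau': array([ 6.70685472e-05, -4.31248212e+01, -2.44215953e+01,  7.16966484e-02,
        5.60765737e-02, -4.72642068e-05]), 'tool_pos': array([168.32608897, 496.8687611 , 234.04430269]), 'tcp_rot': array([-1.57231883e+00,  2.38823988e-04, -3.26804353e-01]), 'contact_force': array([-0.56401604, -0.2050255 , -0.39376453]), 'moment': array([0.07923675, 0.03574353, 0.01439481]), 'grip_width': 91.87098855491574}
scene [[-0.12, 0.63, -0.76, 1288.93], [0.99, 0.09, -0.07, 66.21], [0.02, -0.77, -0.64, 723.72], [0.0, 0.0, 0.0, 1.0]]
wedge [(0.82, array([ 281.3, -301.7,   11.1]), array([178., 154.])), (0.67, array([ 437.6, -181.7,   10.9]), array([202., 185.])), (0.57, array([ 465.6, -360.4,    7.7]), array([143., 187.]))]
wedge_tip [(0.78, array([ 280.2, -300.6,    9.8]), array([178., 154.])), (0.76, array([ 460.1, -359.6,   11.8]), array([143., 
[... 1037 characters left out ...]
 array([ 454.3, -360.3,   12. ]), array([372., 220.])), (0.79, array([ 278.7, -304.9,   13.8]), array([356., 281.])), (0.65, array([ 428.3, -171.3,   18.6]), array([310., 231.])), (0.45, array([487.2, 116.6,  33.1]), array([212., 213.]))]
low_edge [(0.61, array([489.3, 118.1,  32.3]), array([212., 212.]))]
trivet [(0.65, array([484.4, 114.4,  34.3]), array([213., 214.]))]
foot_short []
foot_near []
foot_far []
foot_across []
casserole [(0.88, array([532.5, 138.4, 139.6]), array([199., 195.]))]
plate [(0.63, array([ 705. , -374.2,   15.6]), array([374., 138.]))]
tumbler [(0.93, array([783.3,  69.3,  54.4]), array([226., 111.]))]
mill [(0.88, array([758. , 196.7, 142. ]), array([177., 112.]))]
```

View pics/top1.png

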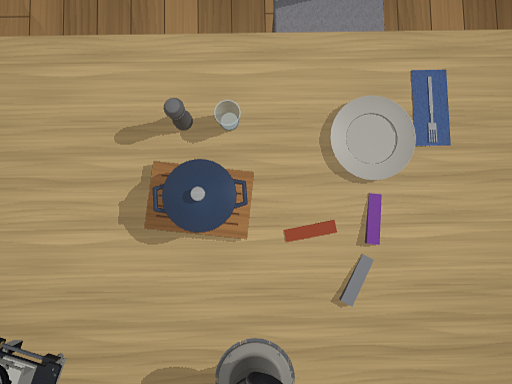

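View pics/scene1.png

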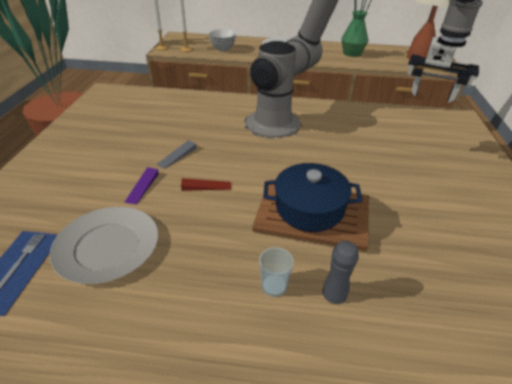

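Top view: candidates are red (310,231), purple (374,219) and grey (356,280). The red one is meant. The trivet's short/across ends are not distinguishable here, since either end could be -x, so I need its tilt.

```bash
python3 - <<'E'
from h import *
c=cap('wrist'); print(c['mount'].round(2),c['camera_matrix'])
for n in ['top','scene']:
    c=cap(n)
    for t in ['wedge']:
        for f in vision.regions_of(c,t):
            m=f['mask']; col=c['img'][m].mean(0).round(); (cx,cy),(w,h),a=r=cv2.minAreaRect(np.argwhere(m)[:,::-1].astype(np.float32))
            b=cv2.boxPoints(r); print(n,f['confidence'],col,[px(c,*q,10)[:2].round(0).tolist() for q in b])
    f=vision.regions_of(c,'trivet')
    for g in f[:1]:
        m=g['mask']; h=cv2.approxPolyDP(cv2.convexHull(np.argwhere(m)[:,::-1].astype(np.int32)),6,True); print(h[:,0].tolist(),[px(c,*q,34)[:2].round(0).tolist() for q in h[:,0]])
    s=c['img'][150:260,130:350] if n=='top' else c['img'][140:270,170:390]
    cv2.imwrite(f'pics/crop_{n}.png',cv2.resize(s,None,fx=3.5,fy=3.5,interpolation=cv2.INTER_CUBIC)[:,:,::-1])
E
```

```text
[[   0.      0.95    0.3   -81.04]
 [   0.     -0.3     0.95 -151.26]
 [   1.     -0.     -0.      0.3 ]
 [   0.      0.      0.      1.  ]] [[302.4832332    0.         257.39445279]
 [  0.         302.4832332  193.14550341]
 [  0.           0.           1.        ]]
top 0.85 [118. 118. 120.] [[222.0, -246.0], [360.0, -319.0], [338.0, -362.0], [201.0, -288.0]]
top 0.8 [114.  66. 141.] [[386.0, -334.0], [536.0, -349.0], [533.0, -392.0], [383.0, -378.0]]
top 0.58 [148.  76.  52.] [[436.0, -91.0], [462.0, -247.0], [419.0, -254.0], [394.0, -98.0]]
top 0.55 [57. 68. 88.] [[520.0, 325.0], [706.0, 201.0], [557.0, -12.0], [375.0, 114.0]]
[[253, 172], [246, 238], [144, 227], [154, 161]] [[604.0, -6.0], [411.0, 18.0], [449.0, 315.0], [643.0, 286.0]]
scene 0.75 [ 89.  50. 112.] [[537.0, -395.0], [351.0, -381.0], [389.0, -329.0], [566.0, -348.0]]
scene 0.71 [92. 93. 94.] [[346.0, -351.0], [179.0, -288.0], [232.0, -249.0], [390.0, -314.0]]
scene 0.56 [108.  49.  35.] [[415.0, -251.0], [393.0, -103.0], [447.0, -93.0], [467.0, -237.0]]
[[367, 196], [365, 251], [252, 230], [269, 185]] [[445.0, 311.0], [660.0, 281.0], [627.0, -4.0], [435.0, 23.0]]
```

View pics/crop_scene.png

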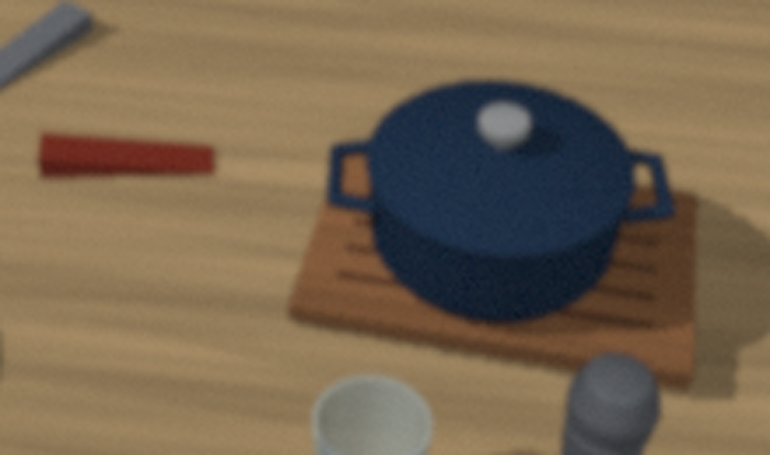

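Request:
{"method": "arm_command", "body": {
  "deltas": [
    [0.034, 0.01, -0.033, 0],
    [0.034, 0.01, -0.033, 0],
    [0.034, 0.01, -0.033, 0],
    [0.034, 0.01, -0.033, 0],
    [0.034, 0.01, -0.033, 0]
  ]
}}

```text
time: 2.15
tool_pos: [277.0, 284.9, 184.6]
tcp_rot: [-1.57, -0.001, -0.326]
contact_force: [0.8, 0.6, -0.3]
grip_width: 91.7
```

Request:
{"method": "arm_command", "body": {
  "deltas": [
    [0.034, 0.01, -0.033, 0],
    [0.034, 0.01, -0.033, 0],
    [0.034, 0.01, -0.033, 0],
    [0.0, 0.02, 0, -6],
    [0, 0.02, 0, -5.4]
  ]
}}

```text
time: 2.65
tool_pos: [342.7, 158.3, 114.5]
tcp_rot: [-1.57, -0.002, -0.129]
contact_force: [-0.4, 0.1, -0.4]
grip_width: 91.5
```

```bash
python3 - <<'E'
from h import *
c=cap('wrist'); o=bot.get_obs(); print(o['time'],o['tool_pos'],o['tcp_rot'],o['joint_positions'].round(2)); save(c,'w1.png')
cv2.imwrite('pics/w1b.png',cv2.resize(c['img'],None,fx=1.5,fy=1.5)[:,:,::-1])
for t in ['foot_near','foot_far','foot_short','foot_across']: print(t,find(c,t))
E
```

```text
2.7 [340.47438454 158.47211854 111.95899024] [-1.57195332  0.0032776  -0.12247239] [ 0.23  0.24  2.07  0.    0.83 -1.22]
foot_near []
foot_far []
foot_short []
foot_across []
```

View pics/w1b.png

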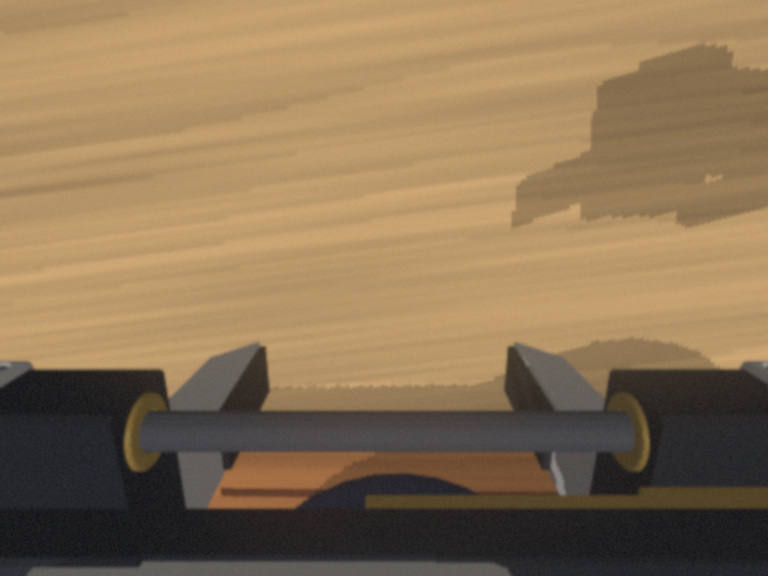

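View: only gripper over trivet; the wrist camera sees mainly backward. I'll fit the trivet's tilt from the two fixed cameras by silhouette.

```bash
cat > fit.py <<'E'
from h import *
from scipy.optimize import minimize
def load(names,wedge=False):
    out=[]
    for n in names:
        c=cap(n); S=4
        im=cv2.GaussianBlur(c['img'],(0,0),.6).astype(np.float32); im=cv2.resize(im,None,fx=S,fy=S,interpolation=cv2.INTER_CUBIC)
        rg=im[:,:,0]/(im[:,:,1]+1); rb=im[:,:,0]/(im[:,:,2]+1)
        out.append((c,rg,rb))
    return out
def pose(x,y,yaw,h):  # tilt about the near-far diagonal; h>0: corner (-x,-y of trivet, +x at yaw) drops h at foot
    ax=np.array([240,-150,0.]); ax/=np.linalg.norm(ax)   # near->far diagonal
    r=R.from_euler('z',yaw)*R.from_rotvec(ax*h/127.2)    # check sign below
    return r,np.array([x,y,0])
box=np.array([[a,b,z] for a in(-150,150) for b in(-100,100) for z in(14,34)],float)
def world(p):
    r,t=pose(*p[:4]); return r.apply(box)+t
def sgn(): 
    r,_=pose(0,0,0,5); return r.apply([[-120,-75,14]])[0]
def cost(p,L,roi):
    tot=0
    for k,(c,rg,rb) in enumerate(L):
        W=world(p); q=np.array([proj(c,w) for w in W])+p[4+2*k:6+2*k]
        m=np.zeros(rg.shape,np.uint8); hull=cv2.convexHull((q*4+1.5).astype(np.float32))
        cv2.fillConvexPoly(m,np.round(hull*16).astype(np.int32),1,shift=4)
        x0,x1,y0,y1=[4*v for v in roi[k]]
        d=np.clip((rg-T0)/(T1-T0),0,1); ok=(rb>1.25)
        s=np.abs(m-d)*ok; tot+=s[y0:y1,x0:x1].sum()/16
    return tot+ .5*np.sum(np.square(p[4:]))*4
T0,T1=1.3,1.5
E
python3 - <<'E'
import fit
from fit import *
print('sign',sgn())
L=load(['top','scene']); roi=[(125,270,145,255),(235,385,165,275)]
for (c,rg,rb),r in zip(L,roi):
    s=rg[4*r[2]:4*r[3]:4,4*r[0]:4*r[1]:4]; print(np.percentile(s,[5,25,50,75,95]).round(2), np.histogram(s,bins=np.arange(.8,2.2,.1)))
for h in [-9,-6,-3,0,3,6,9]:
    f=lambda v: cost(np.r_[v[:2],v[2]/100,h,v[3:]],L,roi)
    x0=np.array([527,153,1.447*100,0,0,0,0.])
    sim=np.vstack([x0]+[x0+d for d in np.diag([4,4,3,1,1,1,1.])])
    r=minimize(f,x0,method='Nelder-Mead',options=dict(initial_simplex=sim,maxiter=220))
    print(h,round(r.fun,1),r.x.round(2))
E
```

```text
sign [-120.23951456  -75.3832233     8.99048297]
[0.77 0.83 1.15 1.16 1.39] (array([1247,  290,  151, 8699,  341, 1878,  447,    2,    0,    0,    0,
          0,    0]), array([0.8, 0.9, 1. , 1.1, 1.2, 1.3, 1.4, 1.5, 1.6, 1.7, 1.8, 1.9, 2. ,
       2.1]))
[0.6  0.94 1.18 1.18 1.44] (array([ 176, 1610,  428, 7345,  404,  438, 2297,    2,    0,    0,    0,
          0,    0]), array([0.8, 0.9, 1. , 1.1, 1.2, 1.3, 1.4, 1.5, 1.6, 1.7, 1.8, 1.9, 2. ,
       2.1]))
-9 2791.1 [ 5.2829e+02  1.5346e+02  1.4599e+02 -1.2000e-01 -6.3000e-01  1.4000e-01
  1.5000e-01]
-6 2800.5 [ 5.2813e+02  1.5235e+02  1.4636e+02 -3.1000e-01 -6.6000e-01  2.7000e-01
 -2.6000e-01]
-3 2806.7 [ 5.2562e+02  1.5406e+02  1.4482e+02  5.0000e-01 -1.2000e+00 -7.0000e-02
 -3.5000e-01]
0 2837.8 [ 5.2589e+02  1.5333e+02  1.4643e+02 -6.0000e-02 -7.2000e-01  1.4000e-01
 -8.8000e-01]
3 2857.4 [524.08 154.11 144.72   0.62  -1.38   0.56  -0.74]
6 2899.9 [ 5.2440e+02  1.5504e+02  1.4482e+02  1.0300e+00 -9.5000e-01  3.4000e-01
 -1.4000e+00]
9 2893.7 [ 5.1750e+02  1.5330e+02  1.4454e+02 -1.2000e-01 -3.2800e+00  2.5000e-01
 -5.0000e-01]
```

```bash
sed -i 's/^T0,T1=.*/T0,T1=1.2,1.32/' fit.py; python3 - <<'E'
from fit import *
L=load(['top','scene']); roi=[(125,270,145,255),(235,385,165,275)]
for h in [-9,-6,-3,0,3,6,9]:
    f=lambda v: cost(np.r_[v[:2],v[2]/100,h,v[3:]],L,roi)
    x0=np.array([527,153,1.455*100,0,0,0,0.])
    sim=np.vstack([x0]+[x0+d for d in np.diag([4,4,3,1,1,1,1.])])
    r=minimize(f,x0,method='Nelder-Mead',options=dict(initial_simplex=sim,maxiter=300))
    print(h,round(r.fun,1),r.x.round(2).tolist())
E
```

```text
-9 474.2 [527.65, 152.2, 144.73, -0.49, -0.25, 0.31, 1.86]
-6 424.7 [528.52, 153.25, 144.76, -0.19, 0.22, 0.1, 0.99]
-3 381.0 [527.63, 153.67, 145.01, -0.04, 0.11, -0.01, 0.51]
0 345.1 [526.54, 154.36, 144.99, 0.14, -0.11, 0.01, 0.28]
3 329.8 [525.82, 154.89, 144.83, 0.23, -0.1, -0.15, -0.17]
6 347.7 [525.27, 155.19, 144.66, 0.28, -0.1, 0.04, -0.51]
9 383.7 [525.03, 154.76, 144.56, 0.1, -0.0, 0.07, -0.9]
```

Tilt is positive: the low corner is at the robot's −y, far side, so the −x end faces the wedge; trivet ≈(526,155), yaw 83°. I'm going above the red wedge now.

Request:
{"method": "arm_command", "body": {
  "deltas": [
    [0.017, -0.01, -0.042, 0],
    [0.017, -0.01, -0.042, 0],
    [0.017, -0.01, -0.042, 0],
    [0.017, -0.01, -0.042, 0],
    [0.017, 0, -0.042, 0]
  ]
}}

```text
time: 3.6
tool_pos: [400.1, -61.1, 156.5]
tcp_rot: [-1.571, -0.004, -0.128]
contact_force: [1.3, 0.8, 0.2]
grip_width: 92.0
```

Request:
{"method": "arm_command", "body": {
  "deltas": [
    [0.017, 0, -0.042, 0],
    [0.017, 0, -0.042, 0],
    [0.017, 0, -0.042, 0],
    [0, 0, 0, 8.2],
    [0, 0, 0, 8.2]
  ]
}}

```text
time: 4.1
tool_pos: [433.7, -192.0, 154.9]
tcp_rot: [-1.571, -0.0, -0.422]
contact_force: [-1.6, 0.5, -1.2]
grip_width: 91.8
```

Request:
{"method": "arm_command", "body": {
  "deltas": [
    [0, 0, 0, 8.2],
    [0, 0, 0, 8.2],
    [0, 0, 0, 8.2],
    [0, 0, 0, 8.2],
    [0, 0, 0, 8.2]
  ]
}}

```text
time: 4.6
tool_pos: [433.7, -190.5, 155.2]
tcp_rot: [-1.57, -0.001, -1.135]
contact_force: [0.1, 0.1, 0.0]
grip_width: 91.7
```

Request:
{"method": "arm_command", "body": {
  "deltas": [
    [0, 0, 0, 8.2],
    [0, 0, 0, 8.2],
    [0, 0, 0, 0]
  ]
}}

```text
time: 4.9
tool_pos: [433.7, -190.5, 155.1]
tcp_rot: [-1.57, -0.0, -1.417]
contact_force: [0.5, -0.2, -0.6]
grip_width: 91.9
```

```bash
python3 - <<'E'
from h import *
c=cap('wrist'); o=bot.get_obs(); print(o['time'],o['tool_pos'],o['tcp_rot'],o['joint_positions'].round(2),o['contact_force'])
cv2.imwrite('pics/w2b.png',cv2.resize(c['img'],None,fx=1.5,fy=1.5)[:,:,::-1])
print(find(c,'wedge'))
im=c['img'].astype(float); m=((im[:,:,0]/(im[:,:,1]+1)>1.6)&(im[:,:,0]>60)).astype(np.uint8)
n,l,s,_=cv2.connectedComponentsWithStats(m); k=1+np.argmax(s[1:,4]); b=cv2.boxPoints(cv2.minAreaRect(np.argwhere(l==k)[:,::-1].astype(np.float32)))
print(s[k],b.round(1).tolist(),[px(c,*q,10)[:2].round(0).tolist() for q in b])
E
```

```text
4.95 [ 433.65023609 -190.52831537  155.08957815] [-1.57026588e+00 -4.36444328e-04 -1.41260222e+00] [-0.58  0.33  1.78  0.    1.03 -0.73] [ 0.20858798 -0.07989203 -0.26068259]
[(0.95, array([ 241.7, -272.8,   21.1]), array([ 61., 234.])), (0.9, array([ 419.9, -169.5,   18.6]), array([246., 162.])), (0.67, array([ 435.3, -355.4,   16.6]), array([237., 320.]))]
[ 231   84   42  156 5866] [[230.89999389648438, 84.4000015258789], [270.0, 82.9000015258789], [275.6000061035156, 238.1999969482422], [236.60000610351562, 239.6999969482422]] [[396.0, -102.0], [431.0, -95.0], [463.0, -250.0], [421.0, -258.0]]
```

View pics/w2b.png

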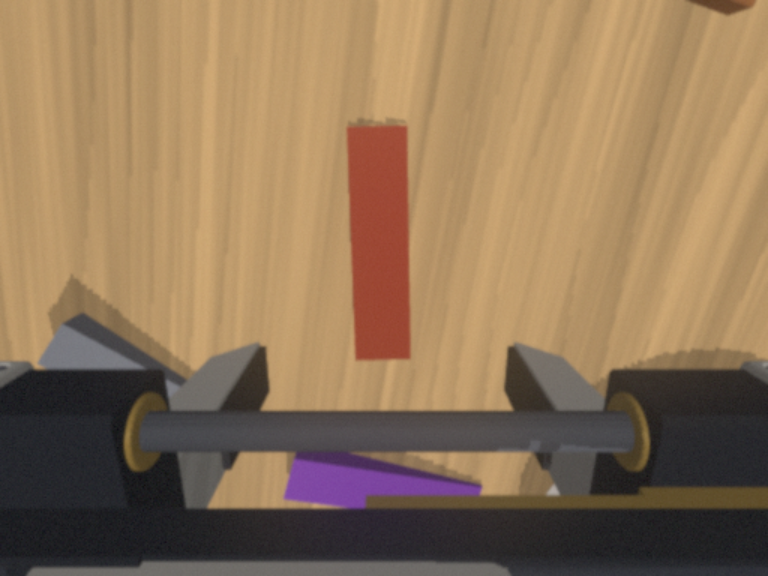

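The red wedge is clear, its tip at top (252,84) and thick heel at bottom (256,239) in full-size pixels; length checks out at 152 mm. Descending to grasp 20 mm from the heel.

Request:
{"method": "arm_command", "body": {
  "deltas": [
    [0.019, 0.02, -0.0016, -1.4],
    [0.019, 0.03, -0.0016, 0],
    [0, 0.04, 0, 0],
    [0, 0.025, 0, 0],
    [0, 0, 0, 0]
  ]
}}

```text
time: 5.5
tool_pos: [434.7, -227.4, 36.9]
tcp_rot: [-1.575, 0.005, -1.389]
contact_force: [-0.4, 0.5, 0.2]
grip_width: 91.5
```

Request:
{"method": "arm_command", "body": {
  "deltas": [
    [0.001, 0.015, 0.0025, 0],
    [0, 0.009, 0, 0],
    [0, 0, 0, 0]
  ]
}}

```text
time: 5.8
tool_pos: [439.2, -229.0, 15.8]
tcp_rot: [-1.571, 0.001, -1.39]
contact_force: [0.1, 0.1, 0.6]
grip_width: 91.7
```

```bash
python3 - <<'E'
from h import *
print(bot.get_obs()['tool_pos'],bot.get_obs()['contact_force'])
E
```

```text
[ 439.16858938 -229.02147691   15.78303327] [0.09789717 0.06868461 0.56981236]
```

Request:
{"method": "arm_command", "body": {
  "deltas": [
    [0, 0.0045, -0.0015, 0],
    [0, 0, 0, 0]
  ]
}}

```text
time: 6.0
tool_pos: [437.7, -229.5, 11.5]
tcp_rot: [-1.571, -0.0, -1.391]
contact_force: [-0.0, -1.1, -0.6]
grip_width: 91.9
```

Request:
{"method": "arm_command", "body": {
  "claw": 255,
  "deltas": [
    [0, 0, 0, 0],
    [0, 0, 0, 0],
    [0, 0, 0, 0],
    [0, 0, 0, 0],
    [0, 0, 0, 0]
  ]
}}

```text
time: 6.5
tool_pos: [437.8, -229.5, 11.2]
tcp_rot: [-1.571, 0.0, -1.391]
contact_force: [-0.1, -0.3, -0.4]
grip_width: 56.5
```

Request:
{"method": "arm_command", "body": {
  "deltas": [
    [0, 0, 0, 0],
    [0, 0, 0, 0],
    [0, 0, 0, 0]
  ]
}}

```text
time: 6.8
tool_pos: [437.8, -229.5, 11.2]
tcp_rot: [-1.571, 0.0, -1.391]
contact_force: [-0.5, 0.7, 0.7]
grip_width: 37.8
```

Request:
{"method": "arm_command", "body": {
  "deltas": [
    [0, -0.015, 0, 0],
    [0, -0.015, 0, 0],
    [0, 0, 0, 5.8],
    [0, 0, 0, 5.8],
    [0, 0, 0, 5.7]
  ]
}}

```text
time: 7.3
tool_pos: [437.8, -229.5, 41.3]
tcp_rot: [-1.571, 0.0, -1.698]
contact_force: [-0.4, -0.6, -0.6]
grip_width: 37.7
```

Request:
{"method": "arm_command", "body": {
  "deltas": [
    [-0.021, 0, 0.0175, 0],
    [-0.021, 0, 0.0175, 0],
    [-0.021, 0, 0.0175, 0],
    [-0.021, 0, 0.0175, 0],
    [0, 0, 0, 0]
  ]
}}

```text
time: 7.8
tool_pos: [519.5, -152.8, 41.2]
tcp_rot: [-1.569, 0.0, -1.691]
contact_force: [-0.7, -0.2, -0.9]
grip_width: 37.4
```

```bash
python3 - <<'E'
from h import *
c=cap('wrist'); o=bot.get_obs(); print(o['time'],o['tool_pos'],o['tcp_rot'],o['contact_force'],o['grip_width'])
save(c,'w3.png'); cv2.imwrite('pics/w3b.png',cv2.resize(c['img'],None,fx=1.5,fy=1.5)[:,:,::-1])
E
```

```text
7.85 [ 518.13517451 -153.63673553   40.98661834] [-1.57073294e+00  6.90860734e-05 -1.69081211e+00] [-0.07940331 -0.13132408 -1.43287318] 37.64412702425862
```

View pics/w3b.png

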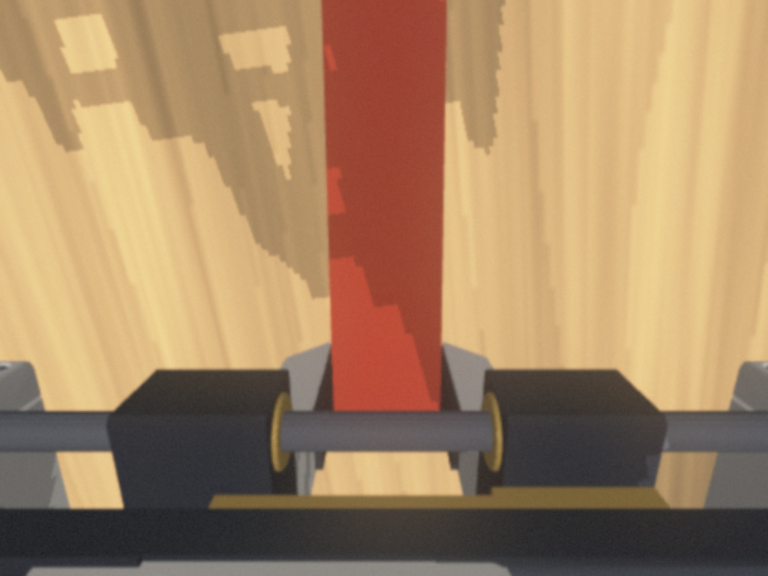

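Wedge is gripped squarely and straight in the hand. Lowering back to the table in front of the edge and checking alignment in the fixed cameras.

Request:
{"method": "arm_command", "body": {
  "deltas": [
    [0, 0.012, 0, 0],
    [0, 0.01, 0, 0],
    [0, 0.005, 0, 0],
    [0, 0.002, 0, 0],
    [0, 0, 0, 0]
  ]
}}

```text
time: 8.35
tool_pos: [517.0, -155.0, 11.8]
tcp_rot: [-1.572, 0.0, -1.694]
contact_force: [-0.5, 0.2, -0.6]
grip_width: 37.7
```

```bash
python3 - <<'E'
from h import *
o=bot.get_obs(); print(o['time'],o['tool_pos'],o['tcp_rot'],o['contact_force'])
# model overlays: wedge swath target and trivet
T=T_tool(); tp=T[:3,3]; d=-T[:3,0]; n=T[:3,2]
c=cap('top'); im=c['img'].copy()
s=4; im=cv2.resize(im[140:260,125:325],None,fx=s,fy=s,interpolation=cv2.INTER_CUBIC)[:,:,::-1].copy()
P=lambda p:tuple(int(v) for v in (proj(c,p)-[125,140])*s)
g=np.array([tp[0],tp[1],0])
for k in (-19,19): cv2.line(im,P(g+k*n+[0,0,3]-20*d),P(g+k*n+132*d+[0,0,3]),(0,255,0),1)
r=R.from_euler('z',1.448); t=np.array([525.7,155,0]); b=r.apply([[-150,-100,34],[150,-100,34],[150,100,34],[-150,100,34]])+t
for i in range(4): cv2.line(im,P(b[i]),P(b[(i+1)%4]),(255,255,0),1)
cv2.circle(im,P(r.apply([-150,-30,34])+t),4,(0,0,255),-1); cv2.circle(im,P(r.apply([-150,-61,34])+t),4,(255,0,255),-1)
cv2.imwrite('pics/top2.png',im)
print('tip in trivet frame',r.inv().apply(g+132*d-t))
E
```

```text
8.35 [ 517.04039145 -155.0018513    11.83223831] [-1.57162765e+00  3.03657888e-04 -1.69416541e+00] [-0.46884109  0.16641755 -0.56691935]
tip in trivet frame [-1.76728263e+02 -2.94526943e+01  4.00828406e-02]
```

View pics/top2.png

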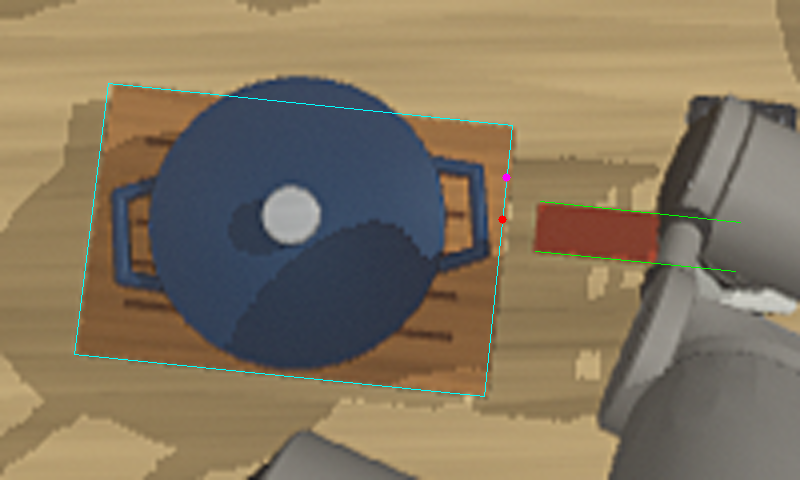

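Request:
{"method": "arm_command", "body": {
  "deltas": [
    [-0.01, 0.0006, 0, 0],
    [-0.01, 0, 0, 0],
    [-0.01, 0, 0, 0],
    [-0.01, 0, 0, 0],
    [0, 0, 0, 0]
  ]
}}

```text
time: 8.9
tool_pos: [522.5, -113.2, 11.7]
tcp_rot: [-1.571, 0.0, -1.691]
contact_force: [-0.7, -0.7, -0.4]
grip_width: 37.6
```

```bash
cat > st.py <<'E'
from h import *
def st(n=4):
    r=R.from_euler('z',1.448); t=np.array([525.7,155,0]); F=[]
    for i in range(n):
        o=bot.get_obs(); F.append(o['contact_force']); 
        if i<n-1: vision.capture('top')
    T=T_tool(); g=r.inv().apply(T[:3,3]-132*T[:3,0]-t)
    print(o['time'],'tcp',o['tool_pos'].round(1),'tip in',round(g[0]+150,1),'lat',round(g[1],1),'F tr',r.inv().apply(F).round(1).tolist())
E
python3 - <<'E'
from st import *; st()
c=cap('top'); r=R.from_euler('z',1.448); t=np.array([525.7,155,0])
for z in (100,110,120): print('handle in edge', r.inv().apply(px(c,125+488/4,140+220/4,z)-t)[0]+150)
print('knob',r.inv().apply(px(c,197.75,193.75,162)-t))
E
```

```text
9.05 tcp [ 522.6 -114.9   11.7] tip in 13.8 lat -29.8 F tr [[-0.8, 0.6, -0.4], [-0.2, -0.4, -1.9], [-0.1, 0.7, -1.0], [0.0, -0.7, -0.6]]
handle in edge 8.948326794491464
handle in edge 8.701589711283077
handle in edge 8.454852628074718
knob [-15.26622164 -10.03926799 162.        ]
```

Request:
{"method": "arm_command", "body": {
  "deltas": [
    [-0.006, 0.0005, 0, 0],
    [-0.006, 0, 0, 0],
    [-0.006, 0, 0, 0],
    [-0.004, 0, 0, 0],
    [0, 0, 0, 0]
  ]
}}

```text
time: 9.6
tool_pos: [525.2, -92.3, 11.2]
tcp_rot: [-1.571, 0.0, -1.693]
contact_force: [0.2, 0.7, 1.7]
grip_width: 37.5
```

```bash
python3 -c "from st import *; st(6)"
```

```text
9.85 tcp [525.1 -93.1  11.2] tip in 35.7 lat -29.8 F tr [[0.7, -0.1, 1.7], [0.6, 0.5, 1.2], [1.8, 0.2, 1.7], [0.8, -0.2, 1.7], [0.9, 0.4, 1.4], [0.3, 0.5, 1.9]]
```

Request:
{"method": "arm_command", "body": {
  "deltas": [
    [-0.002, 0, 0, 0],
    [-0.002, 0, 0, 0],
    [-0.002, 0, 0, 0],
    [-0.002, 0, 0, 0],
    [-0.001, 0, 0, 0]
  ]
}}

```text
time: 10.35
tool_pos: [526.3, -84.4, 11.2]
tcp_rot: [-1.57, -0.0, -1.693]
contact_force: [-1.0, -4.4, 2.4]
grip_width: 37.5
```

Request:
{"method": "arm_command", "body": {
  "deltas": [
    [-0.001, 0, 0, 0],
    [-0.001, 0, 0, 0],
    [-0.001, 0, 0, 0],
    [-0.001, 0, 0, 0],
    [-0.001, 0, 0, 0]
  ]
}}

```text
time: 10.85
tool_pos: [526.9, -79.3, 11.2]
tcp_rot: [-1.571, 0.0, -1.693]
contact_force: [-0.6, -4.1, 2.6]
grip_width: 37.9
```

Request:
{"method": "arm_command", "body": {
  "deltas": [
    [-0.001, 0, 0, 0],
    [-0.001, 0, 0, 0],
    [-0.001, 0, 0, 0],
    [-0.001, 0, 0, 0],
    [-0.001, 0, 0, 0]
  ]
}}

```text
time: 11.35
tool_pos: [527.5, -74.3, 11.2]
tcp_rot: [-1.571, 0.0, -1.693]
contact_force: [-1.0, -3.7, 3.7]
grip_width: 37.9
```

```bash
python3 -c "from st import *; st(4)"
```

```text
11.5 tcp [527.5 -74.1  11.2] tip in 54.8 lat -29.8 F tr [[-3.8, 0.5, 3.7], [-3.9, -0.3, 3.0], [-2.8, -0.3, 3.7], [-3.6, -1.3, 3.6]]
```

Request:
{"method": "arm_command", "body": {
  "deltas": [
    [-0.001, 0, 0, 0],
    [-0.001, 0, 0, 0],
    [-0.001, 0, 0, 0],
    [-0.001, 0, 0, 0],
    [-0.001, 0, 0, 0]
  ]
}}

```text
time: 12.0
tool_pos: [528.1, -69.3, 11.2]
tcp_rot: [-1.571, 0.0, -1.693]
contact_force: [-1.0, -5.7, 4.5]
grip_width: 37.9
```

Request:
{"method": "arm_command", "body": {
  "deltas": [
    [-0.001, 0, 0, 0],
    [-0.001, 0, 0, 0],
    [-0.001, 0, 0, 0],
    [-0.001, 0, 0, 0],
    [-0.001, 0, 0, 0]
  ]
}}

```text
time: 12.5
tool_pos: [528.7, -64.3, 11.2]
tcp_rot: [-1.571, 0.0, -1.693]
contact_force: [0.0, -5.0, 5.0]
grip_width: 37.3
```

Request:
{"method": "arm_command", "body": {
  "deltas": [
    [-0.001, 0, 0, 0],
    [-0.001, 0, 0, 0],
    [-0.001, 0, 0, 0],
    [-0.001, 0, 0, 0],
    [-0.001, 0, 0, 0]
  ]
}}

```text
time: 13.0
tool_pos: [529.3, -59.3, 11.2]
tcp_rot: [-1.571, 0.0, -1.693]
contact_force: [-0.7, -5.8, 5.3]
grip_width: 37.3
```

```bash
python3 -c "from st import *; st(4)"
```

```text
13.15 tcp [529.3 -59.2  11.2] tip in 69.8 lat -29.8 F tr [[-5.9, -0.0, 5.3], [-4.2, -0.4, 4.0], [-4.0, -0.2, 5.5], [-3.6, -0.6, 5.8]]
```

Request:
{"method": "arm_command", "body": {
  "deltas": [
    [-0.001, 0, 0, 0],
    [-0.001, 0, 0, 0]
  ]
}}

```text
time: 13.35
tool_pos: [529.6, -57.4, 11.2]
tcp_rot: [-1.571, 0.0, -1.693]
contact_force: [-0.8, -4.9, 5.0]
grip_width: 38.0
```

Request:
{"method": "arm_command", "body": {
  "deltas": [
    [-0.001, 0, 0, 0]
  ]
}}

```text
time: 13.45
tool_pos: [529.7, -56.4, 11.2]
tcp_rot: [-1.571, 0.0, -1.693]
contact_force: [-0.3, -4.3, 4.3]
grip_width: 37.8
```

Request:
{"method": "arm_command", "body": {
  "deltas": [
    [-0.001, 0, 0, 0]
  ]
}}

```text
time: 13.55
tool_pos: [529.8, -55.4, 11.2]
tcp_rot: [-1.571, 0.0, -1.693]
contact_force: [-0.3, -4.5, 5.1]
grip_width: 37.8
```

Request:
{"method": "arm_command", "body": {
  "deltas": [
    [-0.001, 0, 0, 0]
  ]
}}

```text
time: 13.65
tool_pos: [529.9, -54.4, 11.2]
tcp_rot: [-1.571, 0.0, -1.693]
contact_force: [-0.0, -4.3, 5.3]
grip_width: 37.8
```

```bash
python3 -c "from st import *; st(4)"
```

```text
13.8 tcp [529.9 -54.2  11.2] tip in 74.9 lat -29.8 F tr [[-4.2, -0.5, 5.3], [-4.4, 0.4, 4.5], [-4.7, 0.7, 4.8], [-4.8, 0.3, 5.2]]
```

Request:
{"method": "arm_command", "body": {
  "deltas": [
    [-0.001, 0, 0, 0]
  ]
}}

```text
time: 13.9
tool_pos: [530.0, -53.4, 11.2]
tcp_rot: [-1.571, 0.0, -1.693]
contact_force: [-0.5, -4.8, 5.4]
grip_width: 37.7
```

Request:
{"method": "arm_command", "body": {
  "deltas": [
    [-0.001, 0, 0, 0]
  ]
}}

```text
time: 14.0
tool_pos: [530.2, -52.4, 11.2]
tcp_rot: [-1.571, 0.0, -1.693]
contact_force: [-0.3, -5.5, 5.2]
grip_width: 37.6
```

Request:
{"method": "arm_command", "body": {
  "deltas": [
    [-0.001, 0, 0, 0]
  ]
}}

```text
time: 14.1
tool_pos: [530.3, -51.4, 11.2]
tcp_rot: [-1.571, 0.0, -1.693]
contact_force: [-0.6, -4.3, 5.6]
grip_width: 37.6
```

```bash
python3 -c "from st import *; st(5)"
```

```text
14.3 tcp [530.3 -51.2  11.2] tip in 77.9 lat -29.8 F tr [[-4.4, 0.1, 5.6], [-4.4, -0.9, 4.5], [-4.6, -0.3, 4.8], [-4.4, 0.2, 4.9], [-4.8, 0.0, 4.1]]
```

Request:
{"method": "arm_command", "body": {
  "deltas": [
    [-0.001, 0, 0, 0]
  ]
}}

```text
time: 14.4
tool_pos: [530.4, -50.4, 11.2]
tcp_rot: [-1.571, 0.0, -1.693]
contact_force: [-0.8, -4.5, 4.1]
grip_width: 37.4
```

Request:
{"method": "arm_command", "body": {
  "deltas": [
    [-0.001, 0, 0, 0]
  ]
}}

```text
time: 14.5
tool_pos: [530.5, -49.5, 11.2]
tcp_rot: [-1.571, 0.0, -1.693]
contact_force: [-1.1, -5.2, 5.1]
grip_width: 37.4
```

Request:
{"method": "arm_command", "body": {
  "deltas": [
    [-0.001, 0, 0, 0]
  ]
}}

```text
time: 14.6
tool_pos: [530.7, -48.4, 11.2]
tcp_rot: [-1.571, 0.0, -1.693]
contact_force: [-0.8, -5.5, 4.7]
grip_width: 37.6
```

```bash
python3 -c "from st import *; st(5)"
```

```text
14.8 tcp [530.7 -48.3  11.2] tip in 80.8 lat -29.8 F tr [[-5.6, 0.1, 4.7], [-4.9, 0.4, 5.1], [-4.4, -0.2, 4.9], [-4.6, 0.3, 5.0], [-3.9, -0.3, 5.6]]
```

Still steady (~4.6 N).

Request:
{"method": "arm_command", "body": {
  "deltas": [
    [-0.001, 0, 0, 0]
  ]
}}

```text
time: 14.9
tool_pos: [530.7, -47.5, 11.1]
tcp_rot: [-1.571, 0.0, -1.693]
contact_force: [-0.2, -4.6, 4.9]
grip_width: 37.9
```

Request:
{"method": "arm_command", "body": {
  "deltas": [
    [-0.001, 0, 0, 0]
  ]
}}

```text
time: 15.0
tool_pos: [530.9, -46.5, 11.2]
tcp_rot: [-1.571, 0.0, -1.693]
contact_force: [-1.2, -6.0, 4.9]
grip_width: 37.8
```

Request:
{"method": "arm_command", "body": {
  "deltas": [
    [-0.001, 0, 0, 0]
  ]
}}

```text
time: 15.1
tool_pos: [531.0, -45.5, 11.2]
tcp_rot: [-1.571, -0.0, -1.693]
contact_force: [-0.6, -6.2, 6.0]
grip_width: 37.5
```

```bash
python3 -c "from st import *; st(5)"
```

```text
15.3 tcp [531.  -45.4  11.2] tip in 83.8 lat -29.8 F tr [[-6.2, -0.2, 6.0], [-4.2, 0.2, 5.3], [-5.0, 0.1, 5.3], [-4.1, -0.9, 5.3], [-4.5, 0.1, 5.2]]
```

Request:
{"method": "arm_command", "body": {
  "deltas": [
    [-0.001, 0, 0, 0]
  ]
}}

```text
time: 15.4
tool_pos: [531.1, -44.6, 11.2]
tcp_rot: [-1.571, -0.0, -1.693]
contact_force: [-1.6, -7.0, 5.3]
grip_width: 37.8
```

Request:
{"method": "arm_command", "body": {
  "deltas": [
    [-0.001, 0, 0, 0]
  ]
}}

```text
time: 15.5
tool_pos: [531.2, -43.8, 11.2]
tcp_rot: [-1.571, -0.0, -1.693]
contact_force: [-0.5, -6.5, 5.5]
grip_width: 37.8
```

```bash
python3 -c "from st import *; st(5)"
```

```text
15.7 tcp [531.2 -43.7  11.2] tip in 85.5 lat -29.8 F tr [[-6.6, -0.3, 5.5], [-6.7, -0.1, 6.1], [-6.5, 0.2, 4.6], [-6.7, 0.0, 4.4], [-6.0, 0.0, 4.7]]
```

Request:
{"method": "arm_command", "body": {
  "deltas": [
    [-0.0004, 0, 0, 0]
  ]
}}

```text
time: 15.8
tool_pos: [531.3, -43.6, 11.2]
tcp_rot: [-1.571, -0.001, -1.693]
contact_force: [-1.3, -9.0, 5.2]
grip_width: 37.6
```

```bash
python3 -c "from st import *; st(7)"
```

```text
16.1 tcp [531.3 -43.5  11.2] tip in 85.6 lat -29.8 F tr [[-9.1, 0.2, 5.2], [-7.6, 0.1, 6.0], [-7.0, -0.6, 4.4], [-8.0, 0.3, 5.5], [-6.9, 0.7, 4.7], [-7.7, -0.1, 5.3], [-6.5, -0.3, 4.5]]
```

Drag climbed from ~4.6 to ~7.2 N, so the trivet is firm. Letting go.

Request:
{"method": "arm_command", "body": {
  "claw": 0,
  "deltas": [
    [0, 0, 0, 0],
    [0, 0, 0, 0],
    [0, 0, 0, 0],
    [0, 0, 0, 0],
    [0, 0, 0, 0]
  ]
}}

```text
time: 16.6
tool_pos: [531.1, -42.8, 10.9]
tcp_rot: [-1.571, 0.0, -1.693]
contact_force: [0.7, 0.4, -0.3]
grip_width: 73.1
```

Request:
{"method": "arm_command", "body": {
  "deltas": [
    [0, 0, 0, 0],
    [0, 0, 0, 0],
    [0, -0.005, 0, 0],
    [0.003, -0.01, 0, 0],
    [0.01, -0.02, 0, 0]
  ]
}}

```text
time: 17.1
tool_pos: [528.9, -55.6, 46.1]
tcp_rot: [-1.573, 0.001, -1.692]
contact_force: [0.5, -0.8, -0.1]
grip_width: 91.6
```

Request:
{"method": "arm_command", "body": {
  "deltas": [
    [0.03, -0.03, 0, 0],
    [0.03, -0.03, 0, 0],
    [0.04, -0.02, 0, 0],
    [0.04, -0.02, 0, 0],
    [0, 0, 0, 0]
  ]
}}

```text
time: 17.6
tool_pos: [513.6, -200.4, 150.1]
tcp_rot: [-1.564, -0.004, -1.698]
contact_force: [0.9, 1.0, 0.2]
grip_width: 92.3
```

```bash
python3 - <<'E'
from fit import *
o=bot.get_obs(); print(o['time'],o['tool_pos'],o['contact_force'],o['grip_width'])
L=load(['top','scene']); roi=[(125,250,145,255),(252,385,165,275)]
for h in [-6,-3,-1.5,0,1.5,3]:
    f=lambda v: cost(np.r_[v[:2],v[2]/100,h,v[3:]],L,roi)
    x0=np.array([526,155,144.8,0,0,0,0.]); sim=np.vstack([x0]+[x0+d for d in np.diag([4,4,3,1,1,1,1.])])
    r=minimize(f,x0,method='Nelder-Mead',options=dict(initial_simplex=sim,maxiter=300)); print(h,round(r.fun,1),r.x.round(2).tolist())
a=cv2.resize(L[0][0]['img'][140:260,125:325],(800,480)); s=cv2.resize(L[1][0]['img'][150:270,190:390],(800,480))
cv2.imwrite('pics/end.png',cv2.resize(np.vstack([a,s]),(500,600))[:,:,::-1])
E
```

```text
17.6 [ 513.58089164 -200.36613873  150.10011044] [0.88604809 1.0048073  0.20925806] 92.28206220832377
-6 411.0 [527.1, 154.13, 144.75, -0.05, 0.06, 0.05, 0.14]
-3 391.1 [526.86, 154.38, 144.77, 0.02, 0.15, -0.05, -0.41]
-1.5 391.7 [526.71, 154.07, 144.54, -0.01, 0.18, 0.13, -0.59]
0 397.5 [525.41, 154.86, 144.6, 0.25, -0.16, -0.03, -0.55]
1.5 410.2 [525.09, 154.94, 144.42, 0.3, -0.17, 0.04, -0.74]
3 423.1 [523.64, 154.18, 144.52, 0.01, -0.58, 0.32, -0.67]
```

View pics/end.png

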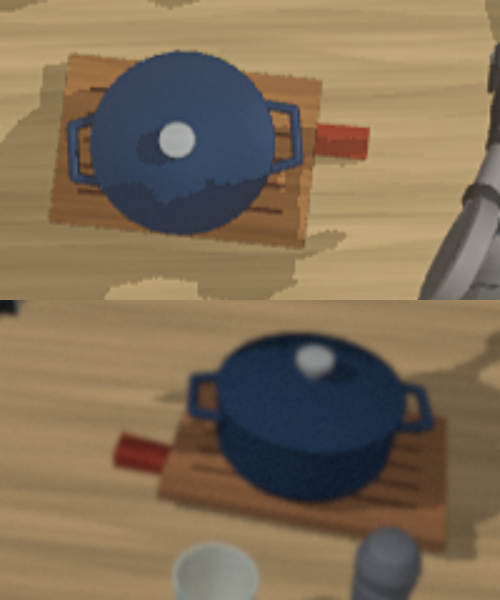

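The final view shows the wedge under the edge (340,140), with casserole, mill and tumbler in place. The fit shows the trivet not shifted and its tilt taken out.

```bash
python3 -c "
from h import *
print(bot.get_obs()['time'],job.close_job())"
```

```text
the job is handed in; nothing more can be done
17.7 None
```

The red wedge is under the low end of the trivet beside the sunk foot, thin end first and about 86 mm in. I let go, backed the arm clear and handed the job in at 17.7 s; no verdict was given.

- **Firmness:** the drag was steady at about 4.6 N. It climbed to about 7.2 N over the last 2–3 mm, a rise of about 2.6 N, so I stopped there. One reading, taken while the wedge was still moving, reached 9.1 N, a rise of 4.5 N.
- **Trivet:** it stayed within about 2 mm of where it was. The camera fit put the drop at the sunk corner at about +3 mm before and about −2 mm after, where 0 is level. The fit probably reads 1–2 mm low, partly because the wedge's red colour disturbs it, so it agrees only roughly with level. I relied on the force rise to decide it was firm and did not check directly that all three good feet touch the table.
- **Other tableware:** casserole, tumbler and mill looked undisturbed in the last pictures. The plate was not in the last crops, but the arm never went near it. After I let go, the tool read no contact force beyond noise.

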